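# Lift the round cake onto the cake stand with the cake lifter

## Robot

A 6-joint arm with a two-finger parallel gripper is mounted at the origin on the work surface. World frame = base frame: x ahead of the robot, y to its left, z up, the work surface at z = 0. Lengths are in m, angles in rad, forces in N, time in s.
With the tool pointing down it reaches from about 0.25 to 0.775 m from the base axis. Payload 4 kg.
Tool frame: the origin (TCP) lies midway between the tips of the shut fingers; the grasp point (between the pads) lies 19 mm behind it; z points along the fingers, y is the direction in which the jaws open and shut (so a half turn about z gives the same grasp; the last joint's range is limited). The gripper opens to 94 mm and grips with 3 to 60 N. Pads are 16 mm wide; open, the fingers measure 119 mm over their backs; the gripper's body (75 mm by 177 mm) begins 78 mm behind the grasp point.
Start: joints at [-1.274, 0.087, 1.371, -0, 1.684, -0.103], TCP at [0.214, -0.507, 0.206] pointing down, gripper open.
Joint ranges: [-3.1, 3.1], [-0.76, 2.03], [0.27, 2.55], [-1.08, 4.22], [0.17, 2.65], [-2.57, 2.57]. Speed limits (rad/s): [2.79, 2.79, 3.14, 3.14, 3.14, 3.14].

## Interface

Orientations are given as [roll, pitch, yaw] about the fixed x, y, z axes, in that order (R = Rz(yaw) Ry(pitch) Rx(roll)).
In Python, from bench import robot gives the robot as it stands.
- The arm moves only by the tool drive_tool, never from a script. Its argument "series" is a list that holds one entry, the list of rows, each a list of 7 numbers: the turn, a rotation vector about the tool's x, y, z in rad, then the shift along the tool's x, y, z in cm, then the opening in per cent of the stroke, from 0 (shut) to 100 (fully open). In form: [[[rx, ry, rz, tx, ty, tz, fingers], ...]]. A call has 1 to 20 rows; each row is the pose to reach, as a shift and turn from the pose measured when the call began, along the tool's axes at that moment; what a row does not reach only later rows make up. A row lasts 1/10 s, in which the tool goes at most 50 mm and 8.59 degrees, less where a joint would pass 70% of its speed; a pose out of reach is approached as far as the arm can. A call with a gripper value outside its range is refused whole. The fingers move at their own pace and stop on an object; the grip force is fixed at half the most. Time passes only in rows, so rows that repeat a pose let the fingers close. It gives the time, the measured TCP pose, the force and the opening at its end, in the units of the state.
- robot.get_obs(): the state, without advancing time (a new reading comes with each control period).
- robot.snapshot(name): name is "scene" or "top" or "wrist"; returns a dict with "img" (480x640x3 uint8, blue, green, red), "depth" (480x640 float32, m along the optical axis (not along the pixel's ray), 0 where there is no reading), "vertical_fov" (degrees; the focal length in pixels is half the picture's height over the tangent of half this angle, whatever the lens; pixels are square), "cx", "cy" (the principal point, pixels), "rvec" (rotation vector, rad) and "tvec" (3), from world to camera coordinates, as OpenCV has them. Camera axes: x right, y down, z forward; pixel columns grow to the right and rows downward; lengths in m; the calibration is good to about 2 mm. A picture is of the moment at which its call begins.
- robot.close_job(): hands the job in, once; it reports no verdict.
The state is a dict: "time": time; "joint_positions": joint angles; "qvel": joint speeds; "joint_torque": joint torques, N m; "tool_pos": TCP position; "ee_rot": TCP orientation; "wrist_force": force on the tool from outside, world axes, zero at the start; "wrist_torque": the same for the moment, N m; "width": finger opening in m.
Only numpy, scipy, OpenCV 4.12 (cv2) and the standard library are available. Lean on these libraries where they do the work, as an engineer would, in place of code of your own. Each camera call takes 0.05 s, during which the arm holds its last target.

## Task

Take the cake lifter by its upright handle, slide its blade under the round cake's board (between the two runners), lift the cake and set it, board and all, centred and level on the top of the cake stand; then draw the blade out and lay the lifter back down flat on the table. Do not handle the round cake with the gripper, keep it level, and leave the square cake where it is.

Things in the scene. Friction and masses are not known exactly. Their poses are not given: they have to be found in the camera images.
- lifter_grip (a point): Loose cake lifter, 0.18 kg, standing on its flat blade. Black upright handle, 36 mm long (along x), 16 mm thick (along y), 30 to 86 mm above the blade's underside on a narrower steel neck; the point is in the middle of the handle, 62 mm above the blade's underside; grip it here from above, closing along y. Steel blade 3 mm thick, 64 mm wide (y), level, reaching from 20 mm behind the point (-x) to 145 mm ahead of it (+x). x runs from the handle to the blade's tip, z up.
- round_cake_mid (a point): The cake to lift: flat, round, 100 mm across, stuck on a white 120 mm square board, all loose, 0.2 kg. Under the board two brown runners (14 high, 12 wide, at y = -58 and +58 mm) leave a tunnel 104 mm wide, 14 mm high along x, open at both ends; x lies within 15 degrees of the robot's forward direction: enter from the robot's side. Point at the centre, 25 mm above the runners' feet.
- square_cake_mid (a point): Bystander: square cake (92 x 92 mm, 30 mm high) on a board of the same size with the same runners; point 25 mm above the feet. To be left where it is.
- cake_stand_top (a point): Fixed metal cake stand on a foot, round flat top 190 mm across, 70 mm above the table; it does not turn. Point at the centre of the top surface, z up.
Not all that is in view belongs to the job. Leave any green look-alike of the part that bears lifter_grip alone.

How it is judged:
By the outcome, as a careful person would: the job done as asked, in the order asked, and still so for the second after the job is handed in, with the robot touching nothing.
It also fails if it takes over 72 s, if anything falls off the work surface, if the arm or the gripper's body presses on something with over 40 N, if the wrist force passes 120 N, or if a joint passes its speed limit or range.

## Working session

There is one attempt and no reset: what is moved stays moved. The work goes in short steps, Python scripts to look and compute and a tool call to move; the robot and the scene stay as the last step left them, time stands still between calls to the robot, and variables do not carry over. Pictures are saved under pics/ and viewed, and the job is handed in when it is done.

Besides the shell and the picture viewer there is one more tool, called as name([rows], argument=value, ...), one row to a line, values as JSON. drive_tool: Moves the arm, as the interface text tells. Its arguments: {"type":"object","properties":{"series":{"type":"array","items":{"type":"array","items":{"type":"array","items":{"type":"number"}}}}},"required":["series"]}

```bash
mkdir -p pics; ls
cat > h.py <<'E'
import numpy as np, cv2
from bench import robot
def snap(n,f=None):
    s=robot.snapshot(n)
    if f: cv2.imwrite('pics/'+f+'.png',s['img'])
    return s
def cloud(s):
    h,w=s['depth'].shape
    f=h/2/np.tan(np.radians(s['vertical_fov'])/2)
    v,u=np.mgrid[:h,:w]; z=s['depth']
    p=np.stack([(u-s['cx'])*z/f,(v-s['cy'])*z/f,z],-1)
    R=cv2.Rodrigues(np.array(s['rvec'],float))[0]
    P=(p-np.array(s['tvec']).ravel())@R
    P[z==0]=np.nan
    return P
E
python3 - <<'E'
from h import *
print(robot.get_obs())
for n in ['scene','top','wrist']:
    s=snap(n,n+'0'); np.savez('/tmp/'+n+'0.npz',**s)
    print(n,{k:s[k] for k in s if k not in('img','depth')})
E
```

```text
pics
{'time': 0.0, 'joint_positions': array([-1.27408768e+00,  8.79558878e-02,  1.37219563e+00, -9.54481499e-06,
        1.68360471e+00, -1.03078958e-01]), 'qvel': array([ 0.00101789,  0.00120085,  0.00032957,  0.00060309, -0.00107828,
       -0.00113308]), 'joint_torque': array([-6.63292685e-04, -3.40184569e+01, -3.02427685e+01,  7.16391834e-02,
        3.32098443e-02, -1.52164475e-04]), 'tool_pos': array([ 0.21391951, -0.50611637,  0.20433343]), 'ee_rot': array([-3.13943958e+00, -2.13188840e-04,  3.99786313e-01]), 'wrist_force': array([ 0.58634566,  0.52538235, -0.56108294]), 'wrist_torque': array([-0.0011583 ,  0.02196032, -0.0527507 ]), 'width': 0.09419753745394892}
scene {'vertical_fov': 53.523962876997075, 'cx': 328.0020637691793, 'cy': 230.58512062069613, 'rvec': array([ 1.12802422,  2.19079313, -1.15626627]), 'tvec': array([ 0.25072046, -0.14283216,  1.32207041])}
top {'vertical_fov': 48.54166652245612, 'cx': 325.72240156857004, 'cy': 234.47684769810297, 'rvec': array([ 2.17426351, -2.21657652,  0.06221787]), 'tvec': array([-0.00706647,  0.4507244 ,  1.32407024])}
wrist {'vertical_fov': 61.35535710030072, 'cx': 318.206574296692, 'cy': 237.82378521655502, 'rvec': array([-2.45497143,  1.62613224,  0.19075334]), 'tvec': array([-0.54944714, -0.02411268,  0.39060185])}
```

View pics/scene0.png

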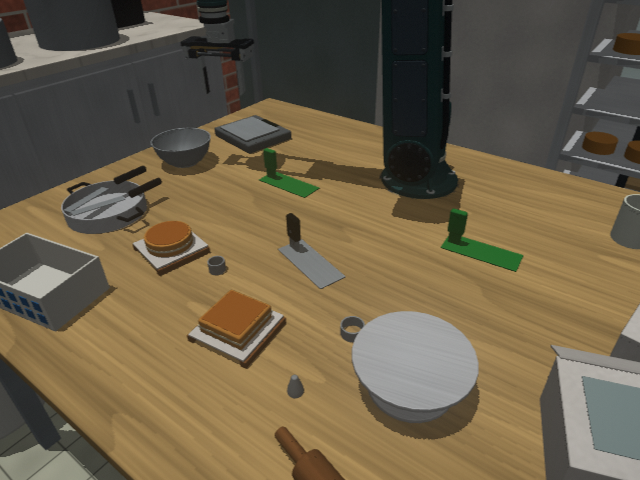

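View pics/top0.png

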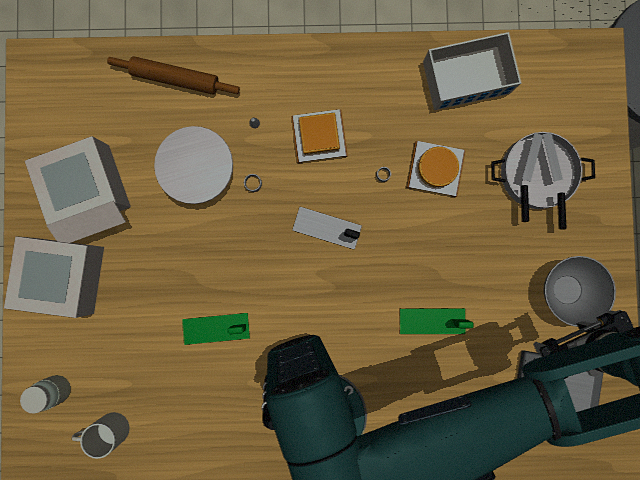

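View pics/wrist0.png

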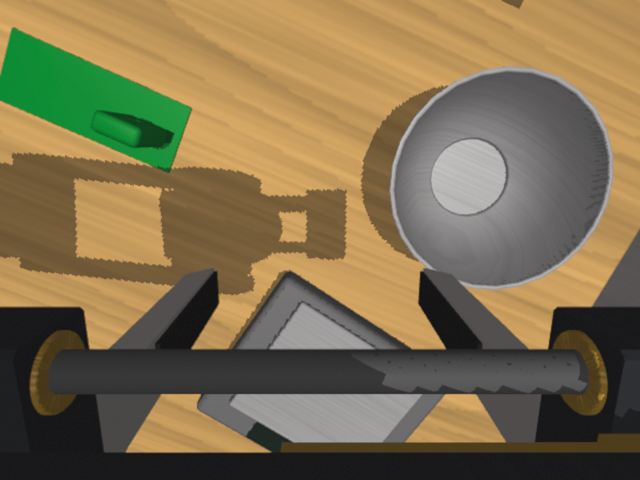

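The top view shows the steel lifter at about (327,228), with its handle at (350,235) and its tip pointing to image left (+y). The round cake is at (437,167), the square cake at (320,135) and the stand at (194,165). There are two green decoys at (216,328) and (433,321). A ring lies between the cakes at (383,174) and another near the stand at (253,183).

Run:
```python
from h import *
s=dict(np.load('/tmp/top0.npz')); P=cloud(s); img=s['img'].astype(int); hsv=cv2.cvtColor(s['img'],cv2.COLOR_BGR2HSV)
def rep(name,m):
    q=P[m]; q=q[~np.isnan(q[:,0])]
    r=cv2.minAreaRect((q[:,:2]*1000).astype(np.float32))
    print(name,len(q),'med',np.median(q,0).round(4),'rect',np.round(r[0],1),np.round(r[1],1),round(r[2],1),'z',np.percentile(q[:,2],[2,50,98]).round(4))
    return r
v,u=np.mgrid[:480,:640]
box=lambda a,b,c,d:(u>=a)&(u<b)&(v>=c)&(v<d)
z=P[...,2]
print('table',np.nanmedian(z[box(280,400,260,300)]))
m=box(400,475,130,205)
rep('rcake board+cake',m&(z>.010)); rep('cake top',m&(z>.032)); rep('board',m&(z>.010)&(z<.028))
m=box(285,355,100,170); rep('sq all',m&(z>.010)); rep('sq top',m&(z>.035))
m=box(145,245,115,215); r=rep('stand',m&(z>.055))
q=P[m&(z>.06)];c=cv2.minEnclosingCircle((q[:,:2]*1000).astype(np.float32));print(c)
m=box(285,370,200,255)
sat=hsv[...,1]; val=hsv[...,2]
handle=m&(z>.05); rep('handle',handle)
rep('handletop',m&(z>.08))
blade=m&(sat<40)&(val>90); rep('blade',blade)
for n in [(375,392,164,184),(242,264,172,194),(247,262,115,130)]:
    mm=box(*n)&(z>.006); rep('obj',mm)
# heights of scene in regions
```

```text
table -0.00016660540837098515
rcake board+cake 2397 med [ 0.6077 -0.2901  0.0448] rect [ 612.7 -296.5] [129.1 122.5] 77.8 z [0.0126 0.0448 0.0539]
cake top 1317 med [ 0.6107 -0.2945  0.0491] rect [ 610.8 -296.2] [97.8 99.7] 0.1 z [0.0387 0.0491 0.0548]
board 1070 med [ 0.5988 -0.2728  0.0183] rect [ 612.7 -296.5] [129.1 122.5] 77.8 z [0.0117 0.0183 0.0247]
sq all 2374 med [ 0.6955 -0.0031  0.0466] rect [701.1  -2.8] [121.8 128.1] 6.9 z [0.0128 0.0466 0.0546]
sq top 1402 med [ 0.6991 -0.0033  0.0495] rect [701.6  -2.8] [95.2 92.2] 6.5 z [0.0397 0.0495 0.0554]
stand 4771 med [0.6225 0.3019 0.0704] rect [623.  302.7] [188.7 187.5] 43.4 z [0.065  0.0704 0.0756]
((623.5737915039062, 302.3594970703125), 95.1795883178711)
handle 108 med [ 0.4487 -0.0779  0.0852] rect [448.9 -76.9] [35.4 15.8] 71.6 z [0.0577 0.0852 0.0905]
handletop 90 med [ 0.4489 -0.078   0.0858] rect [448.7 -77.5] [33.8 15.8] 71.6 z [0.081  0.0858 0.0907]
blade 1411 med [ 0.4726 -0.0089  0.0029] rect [469.1 -18.4] [164.3  63.8] 71.5 z [-0.0027  0.0029  0.0087]
obj 81 med [ 0.6011 -0.1639  0.0232] rect [ 599.9 -163.8] [37.1 34.5] 81.4 z [0.0062 0.0232 0.0313]
obj 105 med [0.5843 0.1662 0.0193] rect [586.3 163.9] [45.2 49.3] 87.5 z [0.0064 0.0193 0.0263]
obj 87 med [0.736  0.1598 0.0197] rect [742.8 164.2] [34.  23.8] 41.6 z [0.0063 0.0197 0.0376]
```

Run:
```python
import cv2
i=cv2.imread('pics/top0.png')[100:270,270:480]
cv2.imwrite('pics/topc.png',cv2.resize(i,None,fx=3.5,fy=3.5,interpolation=cv2.INTER_CUBIC))
```

```text
(no output)
```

View pics/topc.png

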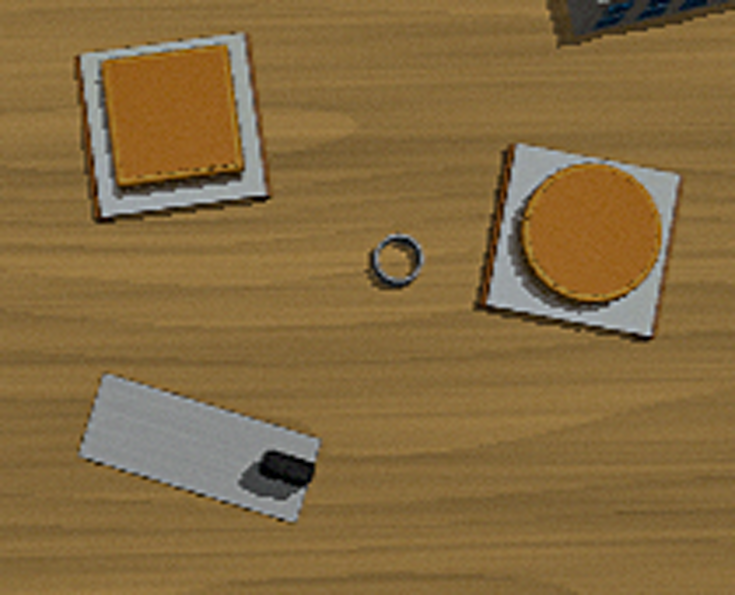

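```bash
cat >> h.py <<'E'
def to_plane(s,uv,zz):
    f=480/2/np.tan(np.radians(s['vertical_fov'])/2)
    R=cv2.Rodrigues(np.array(s['rvec'],float))[0]; t=np.array(s['tvec']).ravel()
    uv=np.asarray(uv,float)
    d=np.stack([(uv[:,0]-s['cx'])/f,(uv[:,1]-s['cy'])/f,np.ones(len(uv))],-1)@R
    c=-R.T@t
    return c+d*((zz-c[2])/d[:,2])[:,None]
def proj(s,p):
    f=480/2/np.tan(np.radians(s['vertical_fov'])/2)
    R=cv2.Rodrigues(np.array(s['rvec'],float))[0]; t=np.array(s['tvec']).ravel()
    q=np.atleast_2d(p)@R.T+t
    return np.stack([q[:,0]/q[:,2]*f+s['cx'],q[:,1]/q[:,2]*f+s['cy']],-1)
from scipy.spatial.transform import Rotation as Ro
def rel(pos,yaw_deg,pitch=0,obs=None):
    """row values (turn rad, shift cm) to reach the world pose (roll=pi)"""
    o=obs or robot.get_obs()
    R=Ro.from_euler('xyz',o['ee_rot']); T=Ro.from_euler('xyz',[np.pi,np.radians(pitch),np.radians(yaw_deg)])
    print('turn',(R.inv()*T).as_rotvec().round(4),'shift cm',(R.inv().apply(np.array(pos)-o['tool_pos'])*100).round(3))
E
python3 - <<'E'
from h import *
for n in ['top','scene','wrist']:
    s=dict(np.load(f'/tmp/{n}0.npz')); R=cv2.Rodrigues(s['rvec'])[0]; print(n,'cam',(-R.T@s['tvec']).round(3),'fwd',R[2].round(3))
s=dict(np.load('/tmp/top0.npz'));hsv=cv2.cvtColor(s['img'],cv2.COLOR_BGR2HSV)
def poly(box,zz,white):
    a,b,c,d=box
    m=np.zeros((480,640),np.uint8)
    h=hsv[c:d,a:b]
    m[c:d,a:b]=((h[...,1]<40)&(h[...,2]>(140 if white else 90)))*255
    if white:  # fill with orange
        m[c:d,a:b]|=((h[...,1]>170)&(h[...,2]>140)).astype(np.uint8)*255
    cs,_=cv2.findContours(m,cv2.RETR_EXTERNAL,cv2.CHAIN_APPROX_NONE); c=max(cs,key=cv2.contourArea)[:,0]
    hull=cv2.convexHull(c)[:,0]
    w=to_plane(s,hull,zz)[:,:2]*1000
    print(cv2.minAreaRect(w.astype(np.float32)))
poly((400,475,130,205),.018,True); poly((285,355,100,170),.018,True); poly((285,370,200,255),.003,False)
rel([.40,-.25,.33],0)
rel([.449,-.078,.15],71.5)
E
```

```text
top cam [ 0.379 -0.011  1.346] fwd [ 0.054 -0.003 -0.999]
scene cam [1.092 0.485 0.636] fwd [-0.665 -0.485 -0.568]
wrist cam [ 0.275 -0.481  0.385] fwd [-0.211 -0.087 -0.974]
((612.736572265625, -297.2602233886719), (118.67255401611328, 118.82479858398438), 78.00666809082031)
((702.7261352539062, -2.9908828735351562), (120.61459350585938, 118.5619125366211), 6.685100555419922)
((468.86993408203125, -18.268150329589844), (164.28323364257812, 63.09817123413086), 71.641845703125)
turn [-1.700e-03  2.000e-04  3.998e-01] shift cm [ 27.113 -16.383 -12.51 ]
turn [-0.0015 -0.0009 -0.8481] shift cm [ 38.319 -30.288   5.515]
```

drive_tool([
  [[0, 0, -0.15, 4, -3, 0, 100], [0, 0, -0.3, 8, -6.3, 0, 100], [0, 0, -0.45, 12, -9.5, 0, 100], [0, 0, -0.6, 16, -12.6, 1, 100], [0, 0, -0.7, 20, -15.8, 2, 100], [0, 0, -0.8, 24, -19, 3, 100], [-0.0015, -0.001, -0.848, 28, -22.1, 4, 100], [-0.0015, -0.001, -0.848, 32, -25.3, 5, 100], [-0.0015, -0.001, -0.848, 35.5, -28, 5.5, 100], [-0.0015, -0.001, -0.848, 37.5, -29.6, 5.5, 100], [-0.0015, -0.001, -0.848, 38.3, -30.3, 5.5, 100], [-0.0015, -0.001, -0.848, 38.3, -30.3, 5.5, 100], [-0.0015, -0.001, -0.848, 38.3, -30.3, 5.5, 100]],
])

```text
time: 1.45
tool_pos: [0.4484, -0.0789, 0.1502]
ee_rot: [-3.141, 0.001, 1.247]
wrist_force: [-0.1, -0.3, 0.5]
width: 0.0942
```

Run:
```python
from h import *
o=robot.get_obs(); print(o['time'],o['tool_pos'],np.degrees(o['ee_rot']),o['joint_positions'])
s=snap('wrist','w1')
P=cloud(s);z=P[...,2]
m=(z>.075)&(z<.1)&(P[...,0]>.40)&(P[...,0]<.5)&(abs(P[...,1]+.078)<.04); q=P[m]
q=q[np.linalg.norm(q[:,:2]-[.449,-.078],axis=1)<.03]
print(len(q),cv2.minAreaRect((q[:,:2]*1000).astype(np.float32)),np.median(q[:,2]))
rel([.449,-.0775,.044],71.5,obs=o)
```

```text
1.45 [ 0.44843155 -0.07889075  0.15016871] [-1.79989479e+02  6.35806759e-02  7.14626235e+01] [-2.97917793e-01 -1.07986397e-01  1.67374553e+00 -1.10463906e-03
  1.57604551e+00  2.56148818e-02]
1404 ((449.2039489746094, -78.63479614257812), (35.537750244140625, 15.911018371582031), 71.66757202148438) 0.08638861728692467
turn [-0.0002  0.0011 -0.0007] shift cm [ 0.162  0.012 10.617]
```

View pics/w1.png

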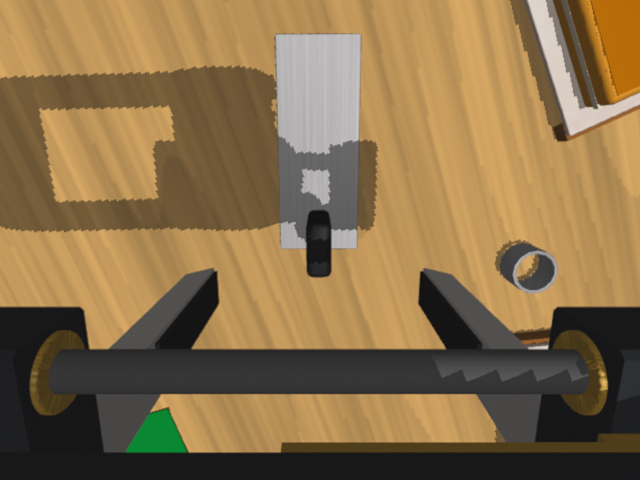

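The wrist view shows the black handle at (318,243), centred between the fingers, with the blade running up the image. I'll descend and grip.

drive_tool([
  [[0, 0, 0, 0.1, 0, 3, 100], [0, 0.001, 0, 0.1, 0, 6, 100], [0, 0.001, 0, 0.1, 0, 8.5, 100], [0, 0.001, 0, 0.1, 0, 10, 100], [0, 0.001, 0, 0.1, 0, 10.7, 100], [0, 0.001, 0, 0.1, 0, 10.7, 60], [0, 0.001, 0, 0.1, 0, 10.7, 0], [0, 0.001, 0, 0.1, 0, 10.7, 0], [0, 0.001, 0, 0.1, 0, 10.7, 0], [0, 0.001, 0, 0.1, 0, 10.7, 0], [0, 0.001, 0, 0.1, 0, 10.7, 0], [0, 0.001, 0, 0.1, 0, 10.7, 0]],
])

```text
time: 2.7
tool_pos: [0.4488, -0.0783, 0.0434]
ee_rot: [3.141, -0.0, 1.246]
wrist_force: [-0.3, -0.5, -0.3]
width: 0.0412
```

drive_tool([
  [[0, 0, 0, 0, 0, 0, 0], [0, 0, 0, 0, 0, 0, 0], [0, 0, 0, 0, 0, 0, 0], [0, 0, 0, 0, 0, 0, 0], [0, 0, 0, 0, 0, 0, 0], [0, 0, 0, 0, 0, 0, 0], [0, 0, 0, 0, 0, 0, 0]],
])

```text
time: 3.4
tool_pos: [0.4487, -0.0783, 0.0433]
ee_rot: [3.142, -0.0, 1.246]
wrist_force: [-0.4, -0.1, 0.6]
width: 0.0158
```

drive_tool([
  [[0, 0, 0, 0, 0, -1, 0], [0, 0, 0, 0, 0, -3, 0], [0, 0, 0, 0, 0, -5.5, 0], [0, 0, 0.05, -0.5, 0, -7.5, 0], [0, 0, 0.15, -1.5, 0, -8, 0], [0, 0, 0.25, -3, 0, -8, 0], [0, 0, 0.37, -4.5, 0, -8, 0], [0, 0, 0.49, -6, 0, -8, 0], [0, 0, 0.61, -7.5, 0, -8, 0], [0, 0, 0.73, -9, 0, -8, 0], [0, 0, 0.85, -10.5, 0, -8, 0], [0, 0, 0.97, -12, 0.1, -8, 0], [0, 0, 1.09, -13.5, 0.1, -8, 0], [0, 0, 1.2, -15, 0.1, -8, 0], [0, 0, 1.3, -16.5, 0.1, -8, 0], [0, 0, 1.39, -17.5, 0.1, -8, 0], [0, 0, 1.44, -18, 0.1, -8, 0], [0, 0, 1.457, -18.1, 0.1, -8, 0], [0, 0, 1.457, -18.1, 0.1, -8, 0], [0, 0, 1.457, -18.1, 0.1, -8, 0]],
])

```text
time: 5.4
tool_pos: [0.392, -0.2498, 0.1234]
ee_rot: [-3.141, -0.0, -0.21]
wrist_force: [0.4, -0.8, -1.7]
width: 0.0154
```

Run:
```python
from h import *
o=robot.get_obs(); print(o['time'],o['tool_pos'],np.degrees(o['ee_rot']),o['joint_positions'],o['width'])
s=snap('wrist','w2'); np.savez('/tmp/w2.npz',**s); s2=snap('top','t2');np.savez('/tmp/t2.npz',**s2); snap('scene','s2')
```

```text
5.4 [ 0.39198994 -0.24982229  0.12343125] [-1.79981189e+02 -6.33805494e-03 -1.20070018e+01] [-6.89736195e-01 -7.25882460e-02  1.69499910e+00  3.42744415e-04
  1.51923535e+00  1.09060415e+00] 0.015449784520385505
```

View pics/w2.png

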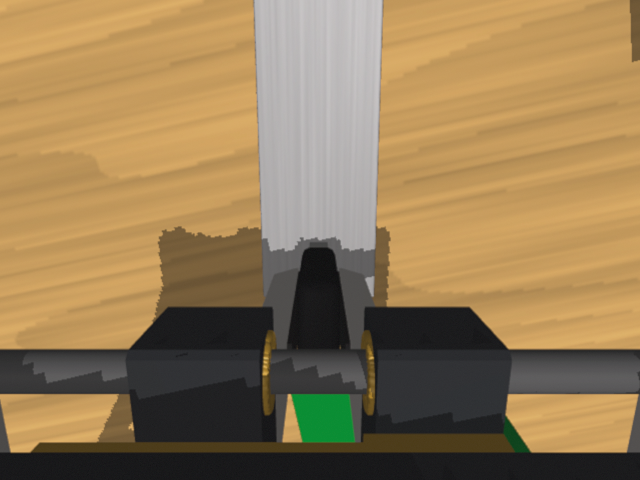

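View pics/s2.png

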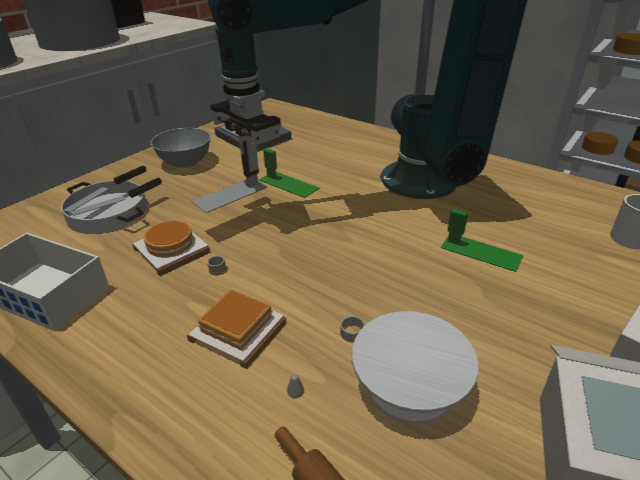

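```bash
cat >> h.py <<'E'
def blade_fit(s,zlo,zhi,o,xr=(.025,.14)):
    P=cloud(s); y=o['ee_rot'][2]; u=np.array([np.cos(y),np.sin(y)]); n=np.array([-u[1],u[0]])
    d=P[...,:2]-o['tool_pos'][:2]; a=d@u; b=d@n
    hsv=cv2.cvtColor(s['img'],cv2.COLOR_BGR2HSV)
    m=(a>xr[0])&(a<xr[1]+.03)&(abs(b)<.045)&(P[...,2]>zlo)&(P[...,2]<zhi)&(hsv[...,1]<50)
    A=np.c_[a[m],b[m],np.ones(m.sum())]; z=P[...,2][m]
    k=np.linalg.lstsq(A,z,rcond=None)[0]
    for _ in range(3):
        g=abs(z-A@k)<.008; k=np.linalg.lstsq(A[g],z[g],rcond=None)[0]
    r=cv2.minAreaRect((np.c_[a[m],b[m]]*1000).astype(np.float32))
    print('n',m.sum(),'fwd slope deg',np.degrees(k[0]).round(2),'side',np.degrees(k[1]).round(2),'z at grip',k[2].round(4),'rect',np.round(r[0],1),np.round(r[1],1),round(r[2],1),'amax',np.percentile(a[m],99.5).round(4))
E
python3 - <<'E'
from h import *
o=robot.get_obs()
for f in ['w2','t2']:
    blade_fit(dict(np.load(f'/tmp/{f}.npz')),.05,.11,o)
rel([.392,-.25,.0475],-12)
E
```

```text
n 26759 fwd slope deg -0.02 side 0.03 z at grip 0.084 rect [79.9 -0. ] [109.9  64. ] 0.2 amax 0.1341
n 1004 fwd slope deg 0.03 side 0.4 z at grip 0.0827 rect [92.7  2. ] [103.3  64.7] 0.7 amax 0.1437
turn [-0.0002 -0.0001 -0.0003] shift cm [-1.000e-03  2.000e-02  7.583e+00]
```

drive_tool([
  [[0, 0, 0, 0, 0, 2, 0], [0, 0, 0, 0, 0, 4.5, 0], [0, 0, 0, 0, 0, 6.5, 0], [0, 0, 0, 0, 0, 7.4, 0], [0, 0, 0, 0, 0, 7.5, 0], [0, 0, 0, 1, 0, 7.5, 0], [0, 0, 0, 2, 0, 7.5, 0], [0, 0, 0, 3, 0, 7.5, 0], [0, 0, 0, 4, 0, 7.5, 0], [0, 0, 0, 5, 0, 7.5, 0], [0, 0, 0, 6, 0, 7.5, 0], [0, 0, 0, 6, 0, 7.5, 0], [0, 0, 0, 6, 0, 7.5, 0]],
])

```text
time: 6.85
tool_pos: [0.4507, -0.2622, 0.0481]
ee_rot: [-3.141, 0.001, -0.209]
wrist_force: [-1.2, -0.9, -1.7]
width: 0.0159
```

Run:
```python
from h import *
o=robot.get_obs(); print(o['time'],o['tool_pos'],np.degrees(o['ee_rot']),o['wrist_force'],o['width'])
s=snap('wrist','w3'); np.savez('/tmp/w3.npz',**s); s2=snap('scene','s3')
blade_fit(s,.0,.02,o)
c=np.array([.6125,-.297]); y=np.radians(-12);u=np.array([np.cos(y),np.sin(y)]);n=np.array([-u[1],u[0]])
d=o['tool_pos'][:2]-c; print('along',d@u,'lat',d@n)
# board
hsv=cv2.cvtColor(s['img'],cv2.COLOR_BGR2HSV)
P=cloud(s); m=(hsv[...,1]<40)&(hsv[...,2]>120)&(P[...,2]>.013)&(P[...,2]<.025)
q=P[m][:,:2]-c; print(m.sum(),'board along',np.percentile(q@u,[1,50,99]),'lat',np.percentile(q@n,[1,50,99]),np.median(P[m][:,2]))
```

```text
6.85 [ 0.45070993 -0.26219705  0.04809835] [-1.79974478e+02  4.58747715e-02 -1.19973743e+01] [-1.23737669 -0.88605685 -1.74948465] 0.01594822083120256
n 23679 fwd slope deg 5.63 side 0.13 z at grip 0.0031 rect [78.2  0. ] [ 90.  106.3] 90.0 amax 0.1292
along -0.16549050519707448 lat 0.00040438085259593637
11511 board along [-0.05991754 -0.05018489 -0.0349204 ] lat [-0.06063329 -0.00144486  0.05733711] 0.019877630733448753
```

View pics/w3.png

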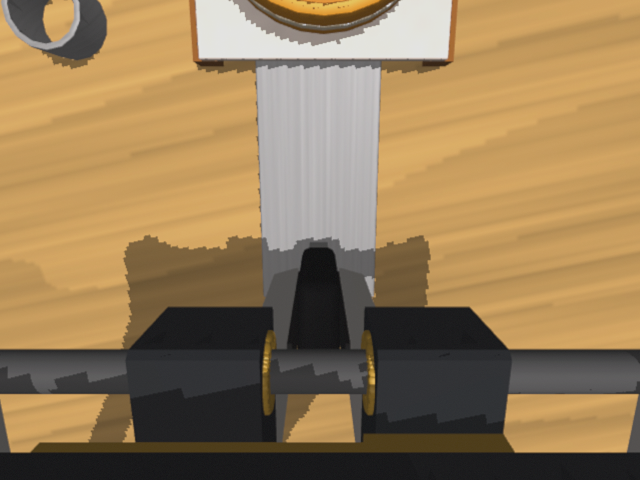

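View pics/s3.png

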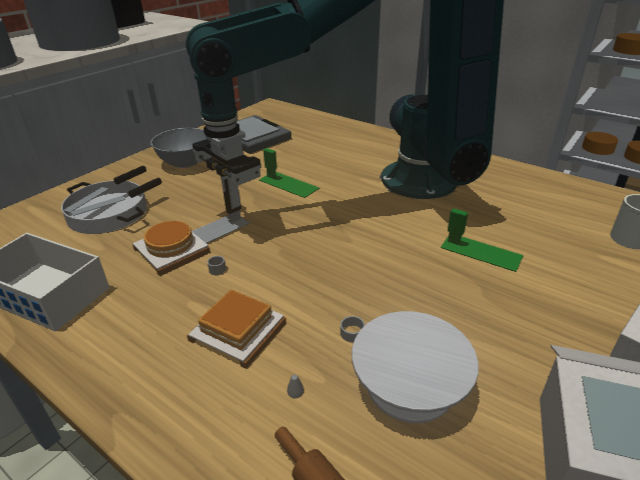

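The blade is in the tunnel: the board's front edge is at row 62, the runners are at columns 195 and 453, and the blade spans columns 259–380. I'll go on to full depth.

drive_tool([
  [[0, 0, 0, 0.5, 0.1, 0, 0], [0, 0, 0, 1.5, 0.2, 0, 0], [0, 0, 0, 2.5, 0.2, 0, 0], [0, 0, 0, 3.5, 0.2, 0, 0], [0, 0, 0, 4.5, 0.2, 0, 0], [0, 0, 0, 5.5, 0.2, 0, 0], [0, 0, 0, 6.5, 0.2, 0, 0], [0, 0, 0, 7.3, 0.2, 0, 0], [0, 0, 0, 7.8, 0.2, 0, 0], [0, 0, 0, 7.9, 0.2, 0, 0], [0, 0, 0, 7.9, 0.2, 0, 0]],
])

```text
time: 8.05
tool_pos: [0.5271, -0.2805, 0.048]
ee_rot: [-3.141, 0.001, -0.21]
wrist_force: [-0.2, -0.2, -1.6]
width: 0.0157
```

```bash
cat >> h.py <<'E'
def cake(s,zlo=.035,zhi=.07,box=None):
    P=cloud(s); hsv=cv2.cvtColor(s['img'],cv2.COLOR_BGR2HSV)
    m=(hsv[...,0]<20)&(hsv[...,1]>200)&(P[...,2]>zlo)&(P[...,2]<zhi)
    if box is not None: m&=(np.linalg.norm(P[...,:2]-np.array(box),axis=-1)<.08)
    q=P[m]; k=np.linalg.lstsq(np.c_[q[:,:2]-q[:,:2].mean(0),np.ones(len(q))],q[:,2],rcond=None)[0]
    for _ in range(3):
        A=np.c_[q[:,:2]-q[:,:2].mean(0),np.ones(len(q))]; g=abs(q[:,2]-A@k)<.006; q=q[g]
        A=np.c_[q[:,:2]-q[:,:2].mean(0),np.ones(len(q))]; k=np.linalg.lstsq(A,q[:,2],rcond=None)[0]
    c=cv2.minEnclosingCircle((q[:,:2]*1000).astype(np.float32))
    print('cake n',len(q),'circ',np.round(c[0],1),round(c[1],1),'z',k[2].round(4),'tilt deg x,y',np.degrees(k[:2]).round(2))
E
python3 - <<'E'
from h import *
o=robot.get_obs(); print(o['time'],o['tool_pos'],np.degrees(o['ee_rot']),o['wrist_force'],o['width'])
s=snap('wrist','w4'); s2=snap('top','t4')
cake(s);cake(s2,box=(.61,-.3))
E
```

```text
8.05 [ 0.52712647 -0.28048192  0.04798808] [-1.79971716e+02  6.35640883e-02 -1.20148668e+01] [-0.21629027 -0.22432079 -1.56079704] 0.015655262565432218
cake n 856 circ [ 611.8 -298.8] 48.7 z 0.0493 tilt deg x,y [-0.34  0.08]
cake n 225 circ [ 621.7 -283.7] 45.4 z 0.0497 tilt deg x,y [0.85 0.09]
```

View pics/w4.png

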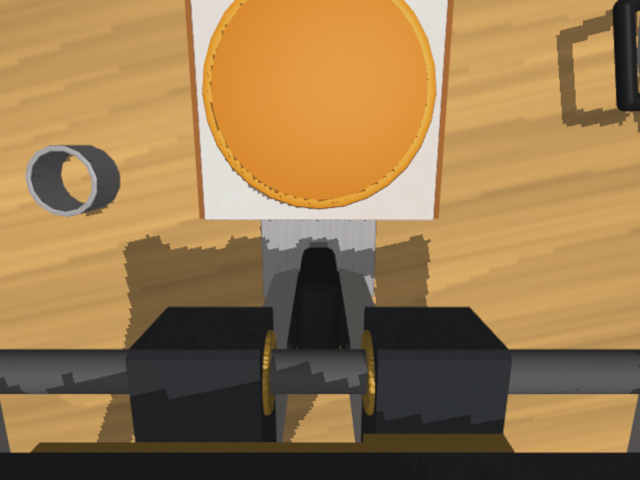

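The board's front edge is at row 218, just ahead of the handle (row 248), and the cake is centred on the blade. I'll lift gently.

drive_tool([
  [[0, 0, 0, 0, 0, -0.2, 0], [0, 0, 0, 0, 0, -0.4, 0], [0, 0, 0, 0, 0, -0.5, 0], [0, 0, 0, 0, 0, -0.6, 0], [0, 0, 0, 0, 0, -0.7, 0], [0, 0, 0, 0, 0, -0.8, 0], [0, 0, 0, 0, 0, -1, 0], [0, 0, 0, 0, 0, -1.2, 0], [0, 0, 0, 0, 0, -1.5, 0], [0, 0, 0, 0, 0, -1.8, 0], [0, 0, 0, 0, 0, -2, 0], [0, 0, 0, 0, 0, -2, 0]],
])

```text
time: 9.35
tool_pos: [0.5272, -0.2806, 0.0687]
ee_rot: [-3.142, 0.0, -0.21]
wrist_force: [-0.1, 0.3, -4.4]
width: 0.016
```

Run:
```python
from h import *
o=robot.get_obs(); print(o['time'],o['tool_pos'],np.degrees(o['ee_rot']),o['wrist_force'],o['wrist_torque'],o['width'])
s=snap('wrist','w5'); s2=snap('top','t5'); snap('scene','s5')
cake(s,.03,.1);cake(s2,.03,.1,box=(.61,-.3))
```

```text
9.35 [ 0.52721497 -0.28063727  0.06870696] [-1.79994884e+02  6.28579827e-04 -1.20227569e+01] [-0.12426541  0.25799991 -4.35000325] [0.09171638 0.26422629 0.01646736] 0.015964260420150447
cake n 654 circ [ 612.1 -298.8] 48.7 z 0.0634 tilt deg x,y [-0.07  0.  ]
cake n 227 circ [ 618.8 -286.9] 44.8 z 0.0627 tilt deg x,y [-1.09 -1.99]
```

View pics/s5.png

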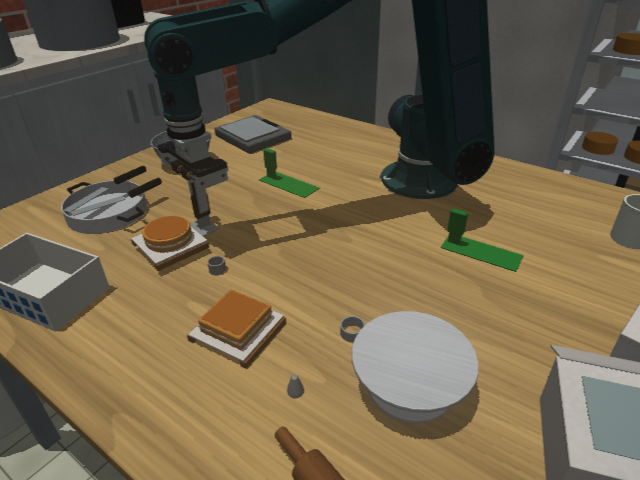

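View pics/w5.png

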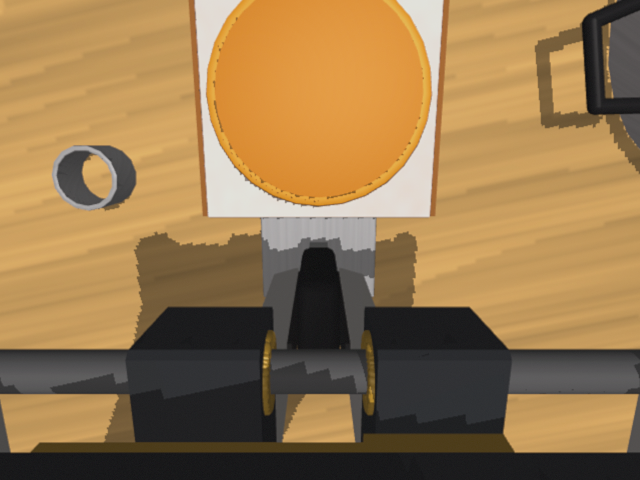

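The cake is up and level (tilt under 0.1°). I'll raise it further, then carry it in smooth stages.

drive_tool([
  [[0, 0, 0, 0, 0, -0.2, 0], [0, 0, 0, 0, 0, -0.6, 0], [0, 0, 0, 0, 0, -1.2, 0], [0, 0, 0, 0, 0, -2, 0], [0, 0, 0, 0, 0, -3, 0], [0, 0, 0, 0, 0, -4, 0], [0, 0, 0, 0, 0, -5, 0], [0, 0, 0, 0, 0, -6, 0], [0, 0, 0, 0, 0, -7, 0], [0, 0, 0, 0, 0, -8, 0], [0, 0, 0, 0, 0, -8.8, 0], [0, 0, 0, 0, 0, -9.5, 0], [0, 0, 0, 0, 0, -9.9, 0], [0, 0, 0, 0, 0, -10, 0], [0, 0, 0, 0, 0, -10, 0]],
])

```text
time: 11.0
tool_pos: [0.5268, -0.2804, 0.1678]
ee_rot: [-3.141, 0.002, -0.21]
wrist_force: [0.6, -0.0, -4.8]
width: 0.0157
```

drive_tool([
  [[0, 0, 0, -0.05, -0.3, 0, 0], [0, 0, -0.01, -0.18, -1, 0, 0], [0, 0, -0.02, -0.37, -2, 0, 0], [0, 0, -0.034, -0.61, -3.3, 0, 0], [0, 0, -0.05, -0.89, -4.8, 0, 0], [0, 0, -0.067, -1.2, -6.5, 0, 0], [0, 0, -0.086, -1.54, -8.3, 0, 0], [0, 0, -0.105, -1.89, -10.2, 0, 0], [0, 0, -0.124, -2.24, -12.1, 0, 0], [0, 0, -0.144, -2.6, -14, 0, 0], [0, 0, -0.163, -2.95, -15.9, 0, 0], [0, 0, -0.183, -3.3, -17.8, 0, 0], [0, 0, -0.202, -3.65, -19.7, 0, 0], [0, 0, -0.221, -3.99, -21.5, 0, 0], [0, 0, -0.239, -4.3, -23.2, 0, 0], [0, 0, -0.253, -4.57, -24.6, 0, 0], [0, 0, -0.265, -4.8, -25.8, 0, 0], [0, 0, -0.273, -4.95, -26.6, 0, 0], [0, 0, -0.278, -5.03, -27.1, 0, 0], [0, 0, -0.28, -5.05, -27.2, 0, 0]],
])

```text
time: 13.0
tool_pos: [0.5341, -0.0035, 0.168]
ee_rot: [-3.141, 0.001, 0.071]
wrist_force: [-0.6, 0.2, -4.0]
width: 0.0156
```

Run:
```python
from h import *
o=robot.get_obs(); print(o['time'],o['tool_pos'],np.degrees(o['ee_rot']),o['wrist_force'],o['width'],o['joint_positions'])
s=snap('wrist','w6')
cake(s,.12,.22)
y=np.radians(20); g=np.array([.6233,.3024])-.0868*np.array([np.cos(y),np.sin(y)])
rel([*g,.1687],20,obs=o)
```

```text
13.0 [ 0.53413326 -0.00354127  0.16803962] [-1.79945077e+02  8.08081168e-02  4.05373318e+00] [-0.64432898  0.1690351  -3.99369813] 0.01564570332099709 [-1.13244687e-01  6.34218791e-02  1.47013692e+00  6.84882744e-04
  1.60959579e+00  1.38682736e+00]
cake n 638 circ [620.7   2.4] 48.7 z 0.1627 tilt deg x,y [-0.18  0.  ]
turn [-0.0011  0.0013 -0.2783] shift cm [  2.711 -27.503  -0.043]
```

View pics/w6.png

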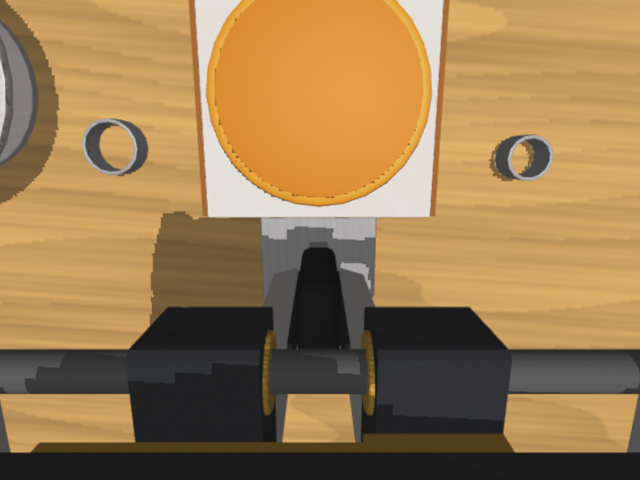

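The cake hasn't shifted on the blade: the board edge is still at row 216. I'll carry it on to above the stand.

drive_tool([
  [[0, 0, 0, 0.03, -0.3, 0, 0], [0, 0, -0.01, 0.1, -1, 0, 0], [0, 0, -0.02, 0.2, -2, 0, 0], [0, 0, -0.034, 0.32, -3.3, 0, 0], [0, 0, -0.05, 0.47, -4.8, 0, 0], [0, 0, -0.067, 0.64, -6.5, 0, 0], [0, 0, -0.086, 0.82, -8.3, 0, 0], [0, 0, -0.105, 1, -10.2, 0, 0], [0, 0, -0.124, 1.19, -12.1, 0, 0], [0, 0, -0.144, 1.37, -14, 0, 0], [0, 0, -0.163, 1.56, -15.9, 0, 0], [0, 0, -0.183, 1.75, -17.8, 0, 0], [0, 0, -0.202, 1.93, -19.7, 0, 0], [0, 0, -0.221, 2.11, -21.5, 0, 0], [0, 0, -0.239, 2.28, -23.2, 0, 0], [0, 0, -0.253, 2.43, -24.8, 0, 0], [0, 0, -0.265, 2.56, -26.1, 0, 0], [0, 0, -0.274, 2.64, -27, 0, 0], [0, 0, -0.278, 2.7, -27.4, 0, 0], [0, 0, -0.278, 2.7, -27.5, 0, 0]],
])

```text
time: 15.05
tool_pos: [0.5418, 0.2726, 0.1681]
ee_rot: [-3.141, 0.001, 0.349]
wrist_force: [-0.1, -0.3, -3.8]
width: 0.0156
```

Run:
```python
from h import *
o=robot.get_obs(); print(o['time'],o['tool_pos'],np.degrees(o['ee_rot']),o['wrist_force'],o['width'],o['joint_positions'])
s=snap('wrist','w7'); t=snap('top','t7');snap('scene','s7');np.savez('/tmp/w7.npz',**s)
cake(s,.12,.22)
```

```text
15.05 [0.54175088 0.27257907 0.16809353] [-1.79947198e+02  8.41912797e-02  1.99784223e+01] [-0.06218714 -0.33861458 -3.81654581] 0.015643927727765197 [3.72140586e-01 2.23487591e-01 1.28960003e+00 9.57449660e-04
 1.62995241e+00 1.59430426e+00]
cake n 886 circ [623.4 301.9] 48.7 z 0.1632 tilt deg x,y [-0.47  0.43]
```

View pics/w7.png

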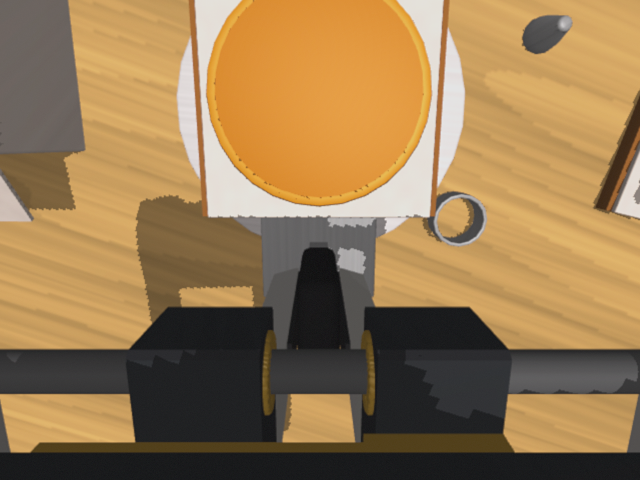

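View pics/s7.png

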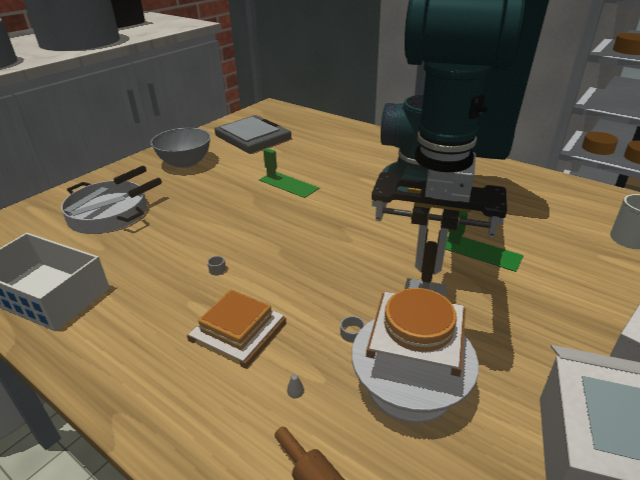

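View pics/t7.png

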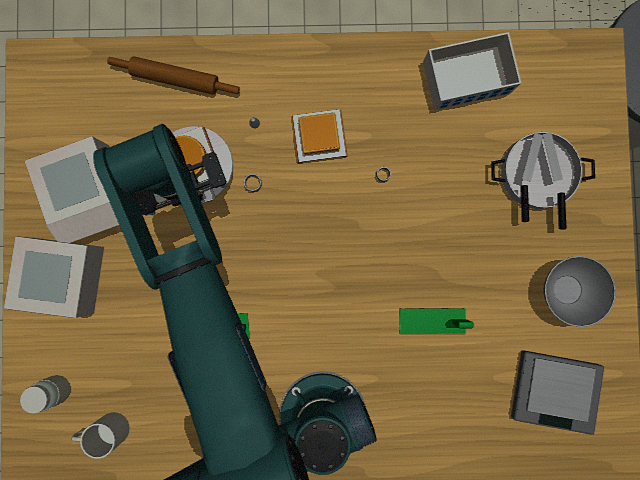

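The wrist view shows the stand's rim at columns 178–465, symmetric about the board (190–450). I'll refine the stand centre from the visible rim.

Run:
```python
from h import *
from scipy.optimize import least_squares
s=dict(np.load('/tmp/w7.npz')); P=cloud(s)
m=(abs(P[...,2]-.07)<.008)&(np.linalg.norm(P[...,:2]-[.6233,.3024],axis=-1)<.103)
mm=m.astype(np.uint8); q=P[m]
c=np.array([.6233,.3024]); 
d=q[:,:2]-c; a=np.degrees(np.arctan2(d[:,1],d[:,0])); r=np.linalg.norm(d,axis=1)
E=[]
for k in range(-180,180,2):
    g=(a>=k)&(a<k+2)
    if g.sum()>3:
        i=np.argmax(np.where(g,r,0))
        if r[i]>.088:E.append(q[i,:2])
E=np.array(E); f=least_squares(lambda p:np.linalg.norm(E-p[:2],axis=1)-.095,c,loss='soft_l1',f_scale=.001)
print(len(q),len(E),f.x, np.median(abs(f.fun)), np.median(q[:,2]))
```

```text
4861 78 [0.62456275 0.30079894] 0.0007012191343584023 0.07084090456969727
```

drive_tool([
  [[0, 0, 0, 0.05, 0, 0.2, 0], [0, 0, 0, 0.05, 0, 0.6, 0], [0, 0, 0, 0.05, 0, 1.1, 0], [0, 0, 0, 0.05, 0, 1.7, 0], [0, 0, 0, 0.05, 0, 2.3, 0], [0, 0, 0, 0.05, 0, 2.9, 0], [0, 0, 0, 0.05, 0, 3.4, 0], [0, 0, 0, 0.05, 0, 3.7, 0], [0, 0, 0, 0.05, 0, 3.9, 0], [0, 0, 0, 0.05, 0, 4.1, 0], [0, 0, 0, 0.05, 0, 4.2, 0], [0, 0, 0, 0.05, 0, 4.3, 0], [0, 0, 0, 0.05, 0, 4.4, 0], [0, 0, 0, 0.05, 0, 4.5, 0], [0, 0, 0, 0.05, 0, 4.6, 0], [0, 0, 0, 0.05, 0, 4.7, 0], [0, 0, 0, 0.05, 0, 4.8, 0], [0, 0, 0, 0.05, 0, 4.9, 0], [0, 0, 0, 0.05, 0, 4.9, 0], [0, 0, 0, 0.05, 0, 4.9, 0]],
])

```text
time: 17.2
tool_pos: [0.5422, 0.272, 0.1192]
ee_rot: [-3.141, 0.001, 0.348]
wrist_force: [-0.3, -0.5, -1.6]
width: 0.0163
```

Run:
```python
from h import *
o=robot.get_obs(); print(o['time'],o['tool_pos'],np.degrees(o['ee_rot']),o['wrist_force'],o['wrist_torque'],o['width'])
s=snap('wrist','w8'); snap('scene','s8')
cake(s,.1,.15)
```

```text
17.2 [0.54222764 0.27199854 0.11922047] [-1.79951084e+02  7.71176105e-02  1.99144209e+01] [-0.28901664 -0.48292473 -1.56623851] [-0.01002088  0.05527244 -0.01548135] 0.016263972902827526
cake n 1361 circ [624.  301.2] 48.7 z 0.1198 tilt deg x,y [-0.51  0.52]
```

View pics/w8.png

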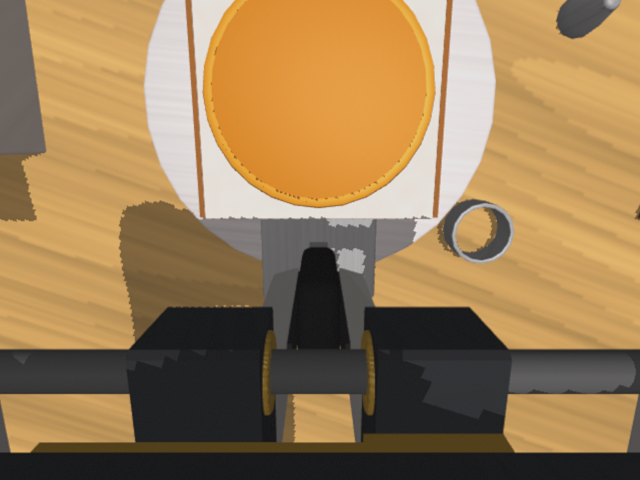

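View pics/s8.png

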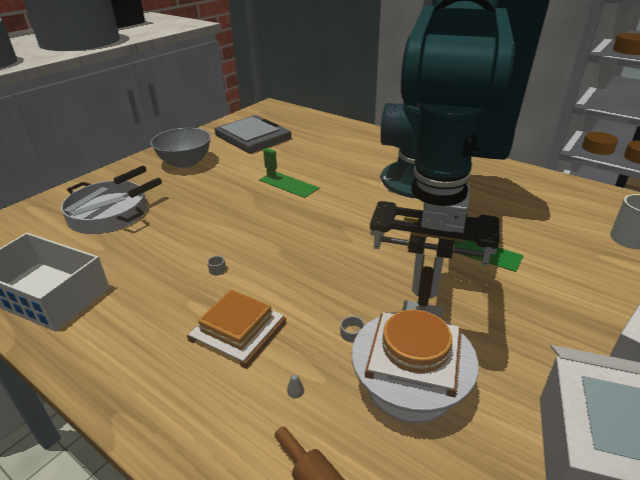

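The force has dropped to the lifter's own weight, and the cake is level and centred at (624,301), so the board is resting on the stand. I'll draw the blade straight back.

drive_tool([
  [[0, 0, 0, -0.3, 0, 0, 0], [0, 0, 0, -0.8, 0, 0, 0], [0, 0, 0, -1.5, 0, 0, 0], [0, 0, 0, -2.4, 0, 0, 0], [0, 0, 0, -3.4, 0, 0, 0], [0, 0, 0, -4.4, 0, 0, 0], [0, 0, 0, -5.4, 0, 0, 0], [0, 0, 0, -6.4, 0, 0, 0], [0, 0, 0, -7.4, 0, 0, 0], [0, 0, 0, -8.4, 0, 0, 0], [0, 0, 0, -9.4, 0, 0, 0], [0, 0, 0, -10.4, 0, 0, 0], [0, 0, 0, -11.4, 0, 0, 0], [0, 0, 0, -12.4, 0, 0, 0], [0, 0, 0, -13.4, 0, 0, 0], [0, 0, 0, -14.4, 0, 0, 0], [0, 0, 0, -15.4, 0, 0, 0], [0, 0, 0, -16.2, 0, 0, 0], [0, 0, 0, -16.5, 0, 0, 0], [0, 0, 0, -16.5, 0, 0, 0]],
])

```text
time: 19.3
tool_pos: [0.3869, 0.2157, 0.1196]
ee_rot: [-3.141, 0.001, 0.348]
wrist_force: [0.8, 1.0, -1.9]
width: 0.0161
```

Run:
```python
from h import *
o=robot.get_obs(); print(o['time'],o['tool_pos'],np.degrees(o['ee_rot']),o['wrist_force'],o['width'],o['joint_positions'])
s=snap('wrist','w9'); t=snap('top','t9')
cake(t,.1,.15,box=(.624,.301))
blade_fit(s,.06,.095,o,xr=(.025,.11))
rel([.449,-.078,.119],71.5,obs=o)
```

```text
19.3 [0.38689289 0.2157424  0.1196169 ] [-1.79950690e+02  4.13534005e-02  1.99212607e+01] [ 0.83803605  0.95174444 -1.89523167] 0.01605906262447128 [ 3.79854550e-01 -1.20418541e-01  1.74636480e+00  8.84699830e-04
  1.51634012e+00  1.60291114e+00]
cake n 1208 circ [623.6 300.9] 49.7 z 0.1197 tilt deg x,y [-0.06  0.21]
n 26782 fwd slope deg -0.09 side 0.04 z at grip 0.0802 rect [79.9 -0.2] [109.9  64. ] 0.0 amax 0.134
turn [-1.100e-03  3.000e-04 -9.002e-01] shift cm [-4.17  29.733  0.039]
```

View pics/w9.png

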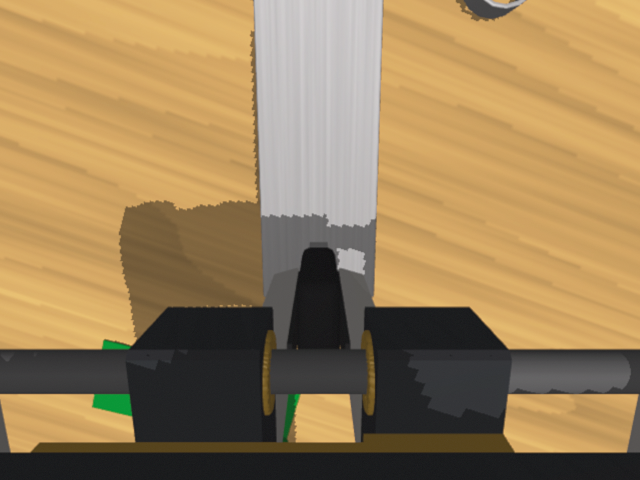

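View pics/t9.png

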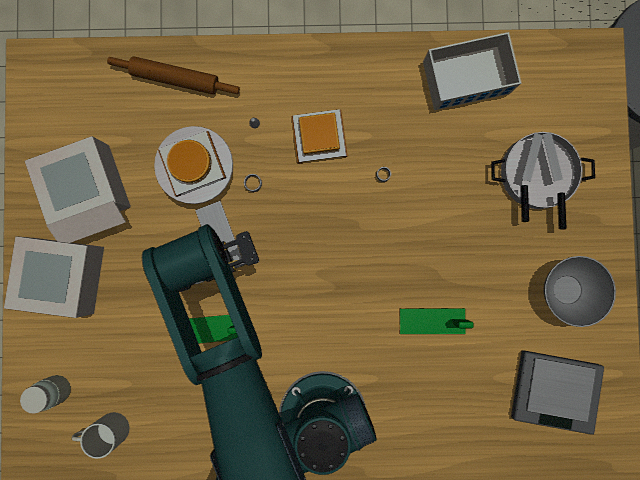

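drive_tool([
  [[0, 0, 0, -0.1, 0.5, 0, 0], [0, 0, 0, -0.2, 1.5, 0, 0], [0, 0, -0.03, -0.4, 3, 0, 0], [0, 0, -0.08, -0.6, 5, 0, 0], [0, 0, -0.14, -1, 7, 0, 0], [0, 0, -0.2, -1.3, 9, 0, 0], [0, 0, -0.26, -1.6, 11, 0, 0], [0, 0, -0.33, -1.8, 13, 0, 0], [0, 0, -0.4, -2.1, 15, 0, 0], [0, 0, -0.47, -2.4, 17, 0, 0], [0, 0, -0.54, -2.7, 19, 0, 0], [0, 0, -0.61, -3, 21, 0, 0], [0, 0, -0.68, -3.2, 23, 0, 0], [0, 0, -0.75, -3.5, 25, 0, 0], [0, 0, -0.81, -3.8, 27, 0, 0], [0, 0, -0.86, -4, 28.5, 0, 0], [0, 0, -0.89, -4.2, 29.4, 0, 0], [-0.001, 0, -0.9, -4.2, 29.7, 0, 0], [-0.001, 0, -0.9, -4.2, 29.7, 0, 0], [-0.001, 0, -0.9, -4.2, 29.7, 0, 0]],
])

```text
time: 21.4
tool_pos: [0.449, -0.0776, 0.1193]
ee_rot: [-3.141, 0.0, 1.247]
wrist_force: [0.4, 0.3, -2.4]
width: 0.0157
```

drive_tool([
  [[0, 0, 0, 0, 0, 1, 0], [0, 0, 0, 0, 0, 2.5, 0], [0, 0, 0, 0, 0, 4, 0], [0, 0, 0, 0, 0, 5.5, 0], [0, 0, 0, 0, 0, 6.5, 0], [0, 0, 0, 0, 0, 7, 0], [0, 0, 0, 0, 0, 7.2, 0], [0, 0, 0, 0, 0, 7.3, 0], [0, 0, 0, 0, 0, 7.4, 0], [0, 0, 0, 0, 0, 7.4, 0], [0, 0, 0, 0, 0, 7.4, 0]],
])

```text
time: 22.5
tool_pos: [0.4493, -0.0777, 0.0458]
ee_rot: [3.141, -0.0, 1.247]
wrist_force: [0.1, 0.1, -2.3]
width: 0.016
```

Run:
```python
from h import *
o=robot.get_obs(); print(o['time'],o['tool_pos'],np.degrees(o['ee_rot']),o['wrist_force'],o['width'])
s=snap('wrist','w10'); blade_fit(s,-.005,.02,o,xr=(.025,.11))
```

```text
22.5 [ 0.44926553 -0.07768754  0.04580485] [ 1.79965602e+02 -1.24960710e-03  7.14529919e+01] [ 0.14387499  0.12979047 -2.29513598] 0.01596197933403351
n 26715 fwd slope deg -0.03 side -0.05 z at grip 0.0064 rect [79.7  0.1] [109.7  64.7] 0.2 amax 0.1337
```

Underside is about 2.5–3 mm up. I'll lower until the force changes, then release.

drive_tool([
  [[0, 0, 0, 0, 0, 0.1, 0], [0, 0, 0, 0, 0, 0.2, 0], [0, 0, 0, 0, 0, 0.25, 0], [0, 0, 0, 0, 0, 0.25, 0]],
])

```text
time: 22.95
tool_pos: [0.4493, -0.0777, 0.0434]
ee_rot: [3.141, -0.0, 1.247]
wrist_force: [-0.6, 0.8, -0.8]
width: 0.0158
```

drive_tool([
  [[0, 0, 0, 0, 0, 0.03, 0], [0, 0, 0, 0, 0, 0.03, 20], [0, 0, 0, 0, 0, 0.03, 40], [0, 0, 0, 0, 0, 0.03, 70], [0, 0, 0, 0, 0, 0.03, 100], [0, 0, 0, 0, 0, 0.03, 100], [0, 0, 0, 0, 0, 0.03, 100], [0, 0, 0, 0, 0, 0.03, 100], [0, 0, 0, 0, 0, 0.03, 100], [0, 0, 0, 0, 0, 0.03, 100], [0, 0, 0, 0, 0, 0.03, 100], [0, 0, 0, 0, 0, 0.03, 100]],
])

```text
time: 24.15
tool_pos: [0.4492, -0.0777, 0.043]
ee_rot: [3.141, -0.0, 1.247]
wrist_force: [0.7, -0.0, -0.8]
width: 0.0932
```

drive_tool([
  [[0, 0, 0, 0, 0, -1, 100], [0, 0, 0, 0, 0, -3, 100], [0, 0, 0, 0, 0, -6, 100], [0, 0, 0, 0, 0, -10, 100], [0, 0, 0, 0, 0, -13, 100], [0, 0, 0, 0, 0, -15, 100], [0, 0, 0, 0, 0, -16, 100], [0, 0, 0, -3, 0, -16, 100], [0, 0, 0, -7, 0, -16, 100], [0, 0, 0, -11, 0, -16, 100], [0, 0, 0, -15, 0, -16, 100], [0, 0, 0, -19, 0, -16, 100], [0, 0, 0, -23, 0, -16, 100], [0, 0, 0, -26, 0, -16, 100], [0, 0, 0, -27, 0, -16, 100], [0, 0, 0, -27, 0, -16, 100], [0, 0, 0, -27, 0, -16, 100]],
])

```text
time: 25.85
tool_pos: [0.3635, -0.3327, 0.2028]
ee_rot: [3.142, -0.001, 1.248]
wrist_force: [-0.9, -0.2, -1.0]
width: 0.0937
```

Run:
```python
from h import *
o=robot.get_obs(); print(o['time'],o['tool_pos'],np.degrees(o['ee_rot']),o['wrist_force'],o['width'])
t=snap('top','t11'); snap('scene','s11'); s=t
cake(t,.1,.15,box=(.624,.301)); cake(t,.035,.07,box=(.70,-.003))
P=cloud(s);z=P[...,2];hsv=cv2.cvtColor(s['img'],cv2.COLOR_BGR2HSV);v,u=np.mgrid[:480,:640]
m=(u>285)&(u<370)&(v>200)&(v<255)
for n,k in(('handle',m&(z>.08)),('blade',m&(hsv[...,1]<40)&(hsv[...,2]>90))):
    q=P[k]; print(n,cv2.minAreaRect((q[:,:2]*1000).astype(np.float32)),np.median(q[:,2]))
    if n=='blade': print(np.degrees(np.linalg.lstsq(np.c_[q[:,:2],np.ones(len(q))],q[:,2],rcond=None)[0][:2]))
m=(abs(z-.07)<.006)&(u>145)&(u<245)&(v>115)&(v<215); print(cv2.minEnclosingCircle((P[m][:,:2]*1000).astype(np.float32)))
```

```text
25.85 [ 0.36354115 -0.3326805   0.20276924] [ 1.79999604e+02 -7.30408805e-02  7.14834832e+01] [-0.90233664 -0.17095885 -1.02296904] 0.0937461303759248
cake n 1191 circ [623.7 302. ] 49.5 z 0.1197 tilt deg x,y [ 0.25 -0.07]
cake n 734 circ [699.8  -3.9] 60.5 z 0.0496 tilt deg x,y [0.66 0.26]
handle ((449.4226379394531, -76.57333374023438), (34.647682189941406, 15.437774658203125), 70.1014633178711) 0.08502614873477664
blade ((469.62725830078125, -17.730384826660156), (164.19647216796875, 63.630401611328125), 71.51506805419922) nan
 ** On entry to DLASCL parameter number  4 had an illegal value
 ** On entry to DLASCL parameter number  4 had an illegal valueTraceback (most recent call last):
  File "<stdin>", line 9, in <module>
    x, resids, rank, s = _umath_linalg.lstsq(a, b, rcond,
                         ~~~~~~~~~~~~~~~~~~~^^^^^^^^^^^^^
                                             signature=signature)
                                             ^^^^^^^^^^^^^^^^^^^^
    raise LinAlgError("SVD did not converge in Linear Least Squares")
numpy.linalg.LinAlgError: SVD did not converge in Linear Least Squares
```

View pics/t11.png

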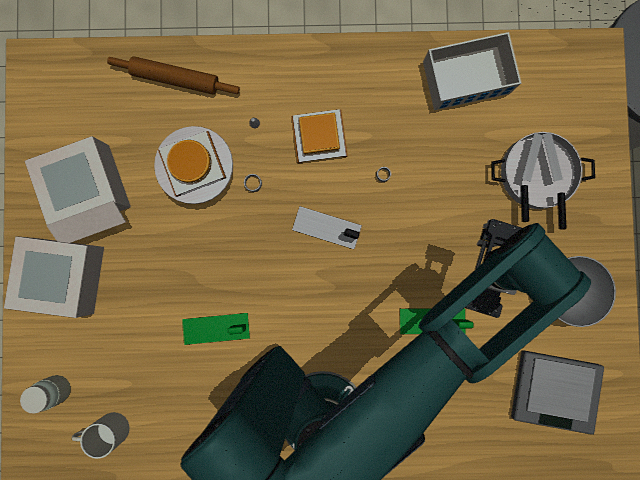

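View pics/s11.png

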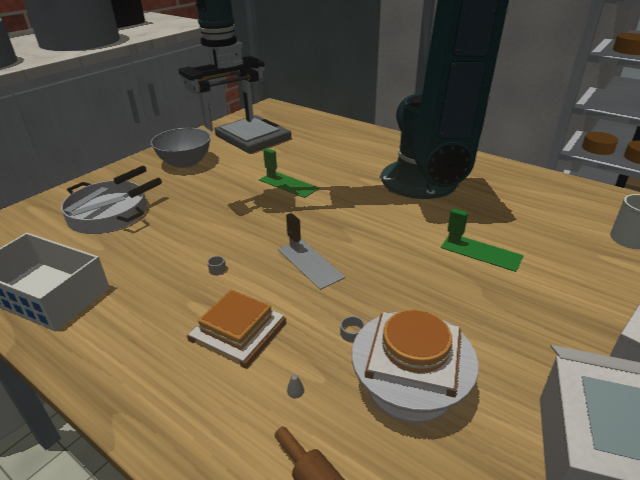

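The cake and its board are centred on the stand in the top view at (190,161), where the offset is parallax. The lifter lies flat at (327,228), and the square cake and green decoys haven't moved. I'll hand it in.

```bash
python3 -c "
from h import *
print(robot.close_job())"
```

```text
the job is handed in; nothing more can be done
None
```

The round cake is on the stand with its board, and the lifter is back flat on the table at its original spot. I handed the job in at about 26 s on the robot clock, with the gripper open and clear of everything. The hand-in reports no verdict.

**What I did:** I gripped the lifter by its handle and slid the blade into the tunnel between the runners until the tip was about level with the board's far edge. I lifted the cake, carried it over and lowered it onto the stand. Then I lowered the blade clear of the board, drew it straight back and put the lifter down.

**Last checks:**
- **Centring:** the last top-camera fit puts the cake at (623.7, 302.0) mm. The stand centre measured (623.6, 302.4) from the top camera and (624.6, 300.8) from the wrist camera. Those two disagree by about 2 mm, which is near the calibration limit.
- **Level:** the cake top is at 119.7 mm, about 50 mm above the stand as expected, with a fitted tilt of about 0.3° or less. It stayed within about 0.7° in every check on the way.
- **Lifter:** it lies within about 1 mm of where it started. My final check of the blade's flatness failed because some depth readings were missing. The blade measured level just before I set it down, and both pictures show it flat.
- **Everything else:** the square cake reads within about 2 mm of its first measurement, and the square cake and green decoys look unmoved. The wrist forces I read stayed below about 5 N.

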